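Pull the tall pattern plate from the rack, stand it on the sloping rest and blow it clean

TASK

Draw the tallest pattern plate up out of its slot in the wooden rack, without disturbing the other two, and set it gently, squarely and centred on the sloping rest of the blow-off station, its lower edge down on the rest's ledge, and let go of it. The ledge can be clamped at various heights, so feel for it; do not let the plate drop or ram it down. Then squeeze the air gun's trigger fully against its spring for a moment and let it spring back, leaving the plate on the rest and everything else on the bench where it is.

Things in the scene. Friction and masses are not known exactly. Their poses are not given: they have to be found in the camera images.
- tall_plate: the tallest of three bare aluminium plates in the rack: 100 mm wide (y), 160 mm tall (z), 8 mm thick (x), 0.25 to 0.5 kg. Origin: middle of its bottom edge. z points up the plate along the slot, leaning 0.26 rad back to the robot's side while in the rack; x is the normal of its face (fine ribs on the +x face, away from the robot)
- tall_plate_top (a point): middle of the tall plate's top edge, 160 mm up its z from its origin. Grip here across the 8 mm thickness, along the plate's x
- rack: beech rack fixed to the bench, 190 x 130 mm, three slots 50 mm apart along its x, each 11 mm wide, 106 mm long along y, 50 mm deep, bottoms 32 mm above the bench. The slots are raked: going up they lean 0.26 rad to the rack's -x, so a plate must be drawn out along its slot; which plate is in which slot varies. Origin under its centre
- square_plate: plate 100 mm wide, 110 mm tall, 8 mm thick, square top; to be left in its slot. Origin: middle of its bottom edge, axes as the tall plate's
- arched_plate: plate 100 mm wide, 125 mm tall, 8 mm thick, with a round arched top; to be left in its slot. Origin: middle of its bottom edge, axes as the tall plate's
- station: blow-off station fixed to the bench: a grey base plate 220 x 330 x 12 mm that carries the sloping rest and the air gun. Origin on the bench under the middle of the rest
- rest: sloping board 120 mm wide (y), 160 mm up the slope (z, leaning 0.61 rad to the robot's side), 12 mm thick, a finger notch 64 mm wide in its top, from 115 up. Origin: middle of its front face's foot, 30 mm over the bench; x points out of that face. A cushioned ledge 26 mm deep (gives 6 mm, 4 N/mm) is clamped with its top 12 to 70 mm up the slope, place not reported. Plate on it: origin x 4 mm, y 0
- gun: air gun fixed on a post at the +y side of the rest, lying on its side. Origin 80 mm above the bench, on the grip's axis where grip meets barrel. The grip runs 115 mm along its -x, 26 x 26 mm in section; the barrel and nozzle run along its -y towards the rest; z is up
- squeeze (a point): where to squeeze, from above, fingers closing along the gun's y: 63 mm down the grip, at mid-height, midway between the grip's outer side (20 mm to +y) and the trigger's outer side when fully in (20 mm to -y; 33 mm when at rest)
- trigger (a joint): angle of the gun's sprung trigger, a steel bar 85 x 10 x 20 mm along the grip's -y side, hinged on an upright pin at the barrel end: 0 at rest (spring holds it out), 0.24 rad fully squeezed towards the grip; takes about 10 N at the squeeze point
- trigger_tip (a point): free end of the trigger bar, 85 mm from its hinge
- bottle: clear water bottle with cap, 60 mm across, 200 mm tall; origin under its centre; a bystander
- tape: roll of tape lying flat, 72 mm across, 24 mm high; origin under its centre; a bystander
- block: steel bench block 80 x 80 x 22 mm; origin under its centre; a bystander
- case: small plastic case 60 x 90 x 50 mm high; origin under its centre; a bystander
- mallet: wooden mallet standing on its head, 58 mm across, 192 mm tall; origin under its centre; a bystander
There are look-alikes about, which are no part of the job. Leave any pink look-alike of the tall_plate alone.

How it is judged:
By the outcome, as a careful person would: the job done as asked, in the order asked, and still so for the second after the job is handed in, with the robot touching nothing.
It also fails if it takes over 56 s, if anything falls off the work surface, if the arm or the gripper's body presses on something with over 40 N, if the wrist force passes 120 N, or if a joint passes its speed limit or range.

ROBOT

A 6-joint arm with a two-finger parallel gripper is mounted at the origin on the work surface. World frame = base frame: x ahead of the robot, y to its left, z up, the work surface at z = 0. Lengths are in m, angles in degrees, forces in N, time in s.
With the tool pointing down it reaches from about 0.3 to 0.85 m from the base axis. Payload 5.4 kg.
Tool frame: the origin (TCP) lies at the very end of the fingers, on their centre line; the grasp point (between the pads) lies 19 mm behind it; z points along the fingers, y is the line along which they close (so a half turn about z gives the same grasp; the last joint's range is limited). The gripper opens to 85 mm and grips with 20 to 120 N. Pads are 22 mm wide; open, the fingers measure 114 mm over their backs; the gripper's body (76 mm by 85 mm) begins 54 mm behind the grasp point. The pads swing forward as they close: fully open they stand 13 mm farther back than shut.
Start: joints at [-77.642, 9.076, 91.501, -0, 79.423, -12.038], TCP at [0.237, -0.524, 0.202] pointing down, gripper open.
Joint ranges: [-166.64, 166.64], [-54.1, 131.32], [10.49, 154.53], [-73.88, 253.88], [9.74, 151.15], [-171.62, 171.62]. Speed limits (degrees/s): [147.25, 147.25, 180, 180, 180, 180].

INTERFACE

Orientations are given as a 3x3 rotation matrix whose columns are the frame's x, y, z axes.
In Python, from cell import manip, snapshot, finish_job, look_for gives the robot as it stands. The module is installed in compiled form; this text tells all that it offers.
- The arm moves only by the tool play_rows, never from a script. Its argument "commands" is a list that holds one entry, the list of rows, each a list of 5 numbers: the shift along the tool's x, y, z in m, then the turn about the tool's z in rad, then the finger opening in m, from 0 to 0.0854. In form: [[[dx, dy, dz, twist, gripper], ...]]. A call has 1 to 12 rows; each row is the pose to reach, as a shift and turn from the pose commanded when the call began, along the tool's axes at that moment; what a row does not reach only later rows make up. A row lasts 1/8 s, in which the tool goes at most 62.5 mm and 10.7 degrees, less where a joint would pass 70% of its speed; a pose out of reach is approached as far as the arm can. A call with a gripper value outside its range is refused whole. The fingers move at their own pace and stop on an object; "force" is the grip in N (left out, the last holds). Time passes only in rows, so rows that repeat a pose let the fingers close. It gives the time, the measured TCP pose, the force, the opening and the grip force at its end, in the units of the state.
- manip.sense(): the state, without advancing time (a new reading comes with each control period).
- snapshot(name): name is "side" or "top"; returns a dict with "frame" (480x640x3 uint8, red, green, blue), "z_map" (480x640 float32, m along the optical axis (not along the pixel's ray), 0 where there is no reading), "K" (3x3 intrinsics, pixels), "k1" (the pictures are not rectified: a ray, as slopes to the right and down, at radius r is drawn at 1 + k1 r^2 times it, then the intrinsics apply), "R" (3x3) and "t" (3): a world point X has camera coordinates R X + t. Camera axes: x right, y down, z forward; pixel columns grow to the right and rows downward; lengths in m; the calibration is good to about 2 mm. A picture is of the moment at which its call begins.
- finish_job(): hands the job in; it is judged then, once.
Trained networks look in a picture, given as the dict that the camera call returned (one of the last four; its "shot" number tells which), for a name from the list of things; names that differ only in an ending like _2 or _b are one class to them, and where a whole thing is asked for, a point or a joint stands for the part that bears it (a point fixed in the world has none). Each returns a list of dicts, best first, with "score" (0 to 1); they miss things now and then, are a little off and sometimes report something else, mostly with a low value. They report only what shows in the picture. A call takes as long as a camera call. They do not tell look-alikes from the thing itself.
- look_for(picture, thing): "at" ([column, row] in pixels, amid what is visible of it).
The state is a dict: "time_s": time; "joint_pos": joint angles; "joint_velocities": joint speeds; "joint_efforts": joint torques, N m; "tool_pos": TCP position; "tcp_rot": TCP orientation; "contact_force": force on the tool from outside, world axes, zero at the start; "wrist_torque": the same for the moment, N m; "grip_width": finger opening in m; "grasp_force": force on a finger pad.
Only numpy, scipy, OpenCV 4.12 (cv2) and the standard library are available. Lean on these libraries where they do the work, as an engineer would, in place of code of your own. Each camera call takes 0.05 s, during which the arm holds its last target. There are 200 camera calls.

## Working session

There is one attempt and no reset: what is moved stays moved. The work goes in short steps, Python scripts to look and compute and a tool call to move; the robot and the scene stay as the last step left them, time stands still between calls to the robot, and variables do not carry over. Pictures are saved under pics/ and viewed, at most 10 in all, crops included, and the job is handed in when it is done.

Besides the shell and the picture viewer there is one more tool, called after "Request:" as a command line: name --argument value ..., lists and objects as JSON in quotes. play_rows: Moves the arm, as the interface text tells. Its arguments: {"type":"object","properties":{"commands":{"type":"array"},"force":{"type":"number"}},"required":["commands"]}

```bash
mkdir -p pics
cat > h.py <<'E'
import numpy as np, cv2, pickle
from cell import manip, snapshot, finish_job, look_for
def cloud(p):
    K=np.array(p["K"]);k1=p["k1"];z=p["z_map"];h,w=z.shape
    u,v=np.meshgrid(np.arange(w),np.arange(h))
    q=cv2.undistortPoints(np.stack([u,v],-1).reshape(-1,1,2).astype(float),K,np.array([k1,0,0,0.]),R=None,P=None).reshape(h,w,2)
    C=np.dstack([q*z[...,None],z]); 
    W=(C-np.array(p["t"]))@np.array(p["R"]); W[z<=0]=np.nan
    return W
def proj(p,X):
    c=np.array(p["R"])@np.array(X)+p["t"]; s=c[:2]/c[2]; s=s*(1+p["k1"]*(s@s)); return (np.array(p["K"])@[s[0],s[1],1])[:2]
E
python3 - <<'E'
from h import *
for n in("side","top"):
    p=snapshot(n); cv2.imwrite(f"pics/{n}0.png",p["frame"][...,::-1]); W=cloud(p); pickle.dump((p,W),open(n+"0.pkl","wb"))
    print(n,"campos",-np.array(p["R"]).T@p["t"],p["k1"])
    for t in["tall_plate","tall_plate_top","square_plate","arched_plate","rack","station","rest","gun","squeeze","trigger","trigger_tip"]:
        for d in look_for(p,t)[:2]:
            c,r=[int(round(a)) for a in d["at"]]; print(t,round(d["score"],2),c,r,np.round(W[min(r,479),min(c,639)],3))
s=manip.sense(); print(s["time_s"],s["tool_pos"],s["tcp_rot"],s["contact_force"])
E
```

```text
side campos [ 0.52394036 -0.64339537  0.87944518] -0.13561678045559145
tall_plate 0.78 191 455 [ 0.32  -0.358  0.007]
tall_plate 0.74 286 398 [ 0.484 -0.325  0.15 ]
tall_plate_top 0.89 287 398 [ 0.485 -0.323  0.144]
tall_plate_top 0.74 192 457 [ 0.322 -0.361  0.006]
square_plate 0.58 359 405 [ 0.591 -0.33   0.123]
square_plate 0.47 240 303 [ 0.394 -0.089  0.046]
arched_plate 0.79 328 407 [ 0.545 -0.326  0.112]
rack 0.89 349 434 [ 0.576 -0.358  0.081]
station 0.77 327 230 [0.562 0.027 0.11 ]
rest 0.57 339 238 [0.587 0.039 0.071]
rest 0.53 441 311 [ 0.742 -0.175  0.126]
gun 0.92 336 172 [0.591 0.209 0.092]
squeeze 0.57 333 172 [0.585 0.213 0.088]
trigger 0.9 320 176 [0.556 0.209 0.082]
trigger 0.44 440 253 [ 0.772 -0.03   0.098]
trigger_tip 0.67 314 175 [0.543 0.208 0.086]
top campos [ 0.45460571 -0.01284759  1.22640237] -0.15048639240666986
tall_plate 0.87 464 283 [ 0.487 -0.306  0.146]
tall_plate 0.59 481 356 [ 0.319 -0.386  0.009]
tall_plate_top 0.82 468 282 [ 0.49  -0.318  0.134]
square_plate 0.77 461 234 [ 0.596 -0.309  0.111]
square_plate 0.69 328 155 [ 0.763 -0.011  0.12 ]
arched_plate 0.89 463 256 [ 0.548 -0.316  0.1  ]
rack 0.83 449 245 [ 0.573 -0.288  0.086]
station 0.74 267 251 [0.555 0.127 0.01 ]
station 0.23 243 332 [0.364 0.174 0.025]
rest 0.83 301 235 [0.589 0.045 0.067]
rest 0.21 467 282 [ 0.49  -0.316  0.133]
gun 0.92 220 234 [0.586 0.229 0.07 ]
squeeze 0.8 216 231 [0.59  0.234 0.091]
squeeze 0.61 460 233 [ 0.6   -0.311  0.096]
trigger 0.72 223 247 [0.555 0.217 0.088]
trigger 0.28 350 326 [ 0.387 -0.072  0.053]
trigger_tip 0.79 223 247 [0.555 0.217 0.088]
1.2 [ 0.23748848 -0.52368018  0.20203317] [[ 9.10712310e-01  4.13041266e-01  3.32902629e-05]
 [ 4.13041267e-01 -9.10712303e-01 -1.09903908e-04]
 [-1.50769972e-05  1.13841094e-04 -9.99999993e-01]] [-0.09328316 -0.05394367  0.54072705]
```

View pics/side0.png

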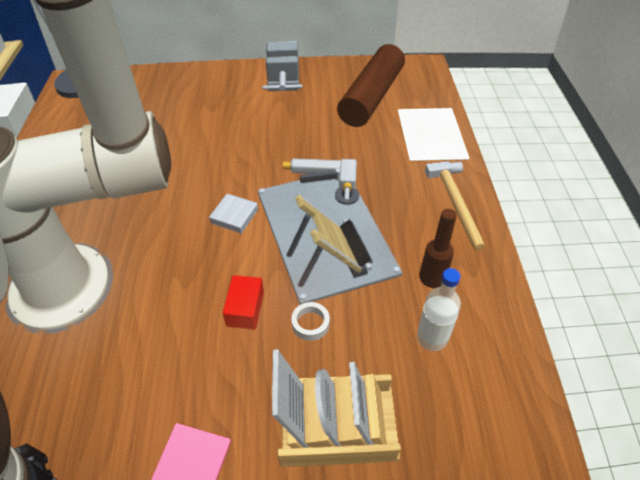

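View pics/top0.png

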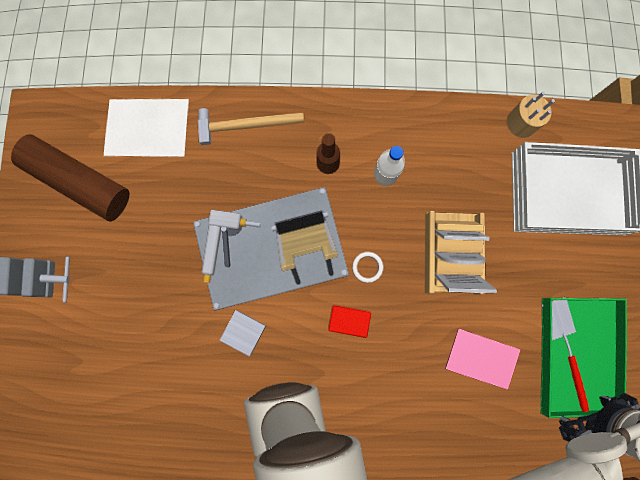

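The tall plate is in the rack's slot nearest the robot: side image about (287,398), top image about (468,283). The pink sheet at (191,455) side is the look-alike. The rest is at about (301,235) in the top image with its black ledge on the far side, and the gun is at about (220,234). The station is yawed about 12°. Next I'll fit the poses.

Run:
```python
from h import *
D={n:pickle.load(open(n+"0.pkl","rb")) for n in("side","top")}
def sel(n,lo,hi):
    W=D[n][1]; m=np.all((W>lo)&(W<hi),-1); return W[m],D[n][0]["frame"][m]
print("PLATE TOP")
for n in D:
    P,_=sel(n,[.40,-.45,.10],[.53,-.2,.23]); print(n,len(P),P.min(0).round(3),P.max(0).round(3))
    # robust plane
    rng=np.random.default_rng(0);best=None
    for i in range(500):
        a=P[rng.choice(len(P),3,False)];nn=np.cross(a[1]-a[0],a[2]-a[0]);L=np.linalg.norm(nn)
        if L<1e-5: continue
        nn/=L;m=abs((P-a[0])@nn)<.002
        if best is None or m.sum()>best.sum():best=m
    Q=P[best];c=Q.mean(0);nn=np.linalg.svd(Q-c,full_matrices=False)[2][2];nn*=np.sign(nn[0])
    e=np.array([-nn[1],nn[0],0]);e/=np.linalg.norm(e);up=np.cross(nn,e);up*=np.sign(up[2])
    a=(Q-c)@e;b=(Q-c)@up
    print(" n",nn.round(3),"yaw",np.degrees(np.arctan2(nn[1],nn[0])).round(1),"lean",np.arcsin(nn[2]).round(3),len(Q),"width",np.percentile(a,[1,99]).round(4),"b",np.percentile(b,[1,99]).round(4),"topc",(c+up*np.percentile(b,99.)+e*(np.percentile(a,1)+np.percentile(a,99))/2).round(4))
print("BOARD")
for n in D:
    P,C=sel(n,[.47,-.1,.035],[.68,.15,.19]); 
    C=C.astype(int);m=(C[:,0]-C[:,2]>30);P2=P[m]
    rng=np.random.default_rng(0);best=None
    for i in range(500):
        a=P2[rng.choice(len(P2),3,False)];nn=np.cross(a[1]-a[0],a[2]-a[0]);L=np.linalg.norm(nn)
        if L<1e-5: continue
        nn/=L;k=abs((P2-a[0])@nn)<.002
        if best is None or k.sum()>best.sum():best=k
    Q=P2[best];c=Q.mean(0);nn=np.linalg.svd(Q-c,full_matrices=False)[2][2];nn*=np.sign(nn[2])
    e=np.array([-nn[1],nn[0],0]);e/=np.linalg.norm(e);up=np.cross(nn,e);up*=np.sign(up[2])
    a=(Q-c)@e;b=(Q-c)@up
    print(n,"n",nn.round(3),"yaw",np.degrees(np.arctan2(nn[1],nn[0])).round(1),"lean",np.arcsin(nn[2]).round(3),len(Q),"a",np.percentile(a,[1,99]).round(4),"b",np.percentile(b,[1,99]).round(4),"topmid",(c+up*np.percentile(b,99.)+e*(np.percentile(a,1)+np.percentile(a,99))/2).round(4),"foot0 z=.03:",(c+e*(np.percentile(a,1)+np.percentile(a,99))/2-up*(c[2]-.03)/up[2]).round(4))
    # dark ledge pts in board frame
    dk=P[C.sum(1)<120]; o=c+e*(np.percentile(a,1)+np.percentile(a,99))/2; o=o-up*(o[2]-.03)/up[2]
    q=(dk-o)@np.stack([nn,e,up],1); print("  ledge x,y,z pct",len(q),np.percentile(q,[2,50,98],axis=0).round(4).tolist())
    h=q[(abs(q[:,1])<.05)]; print(np.histogram(h[:,2],bins=np.arange(0,.1,.006)))
print("GUN")
for n in D:
    P,C=sel(n,[.48,.14,.075],[.70,.31,.12]);
    hi=P[P[:,2]>.086]; print(n,len(P),len(hi),P.min(0).round(3),P.max(0).round(3))
    im=np.zeros((300,300),np.uint8); 
    r=cv2.minAreaRect((hi[:,:2]*1000).astype(np.float32));print(r, np.percentile(hi[:,2],[5,50,95]).round(4))
# station corners from base plate
for n in D:
    P,C=sel(n,[.4,-.12,.006],[.75,.32,.018]);
    C=C.astype(int);g=P[(abs(C[:,0]-C[:,2])<30)]
    print("base",len(g),cv2.minAreaRect((g[:,:2]*1000).astype(np.float32)))
f=D["top"][0]["frame"][180:330,180:360]; g=D["top"][0]["frame"][200:310,420:510]
cv2.imwrite("pics/crop0.png",np.hstack([cv2.resize(f,(450,375),interpolation=cv2.INTER_CUBIC),cv2.resize(g,(307,375),interpolation=cv2.INTER_CUBIC)])[...,::-1])
```

```text
PLATE TOP
side 1730 [ 0.466 -0.365  0.1  ] [ 0.53  -0.263  0.187]
 n [ 0.962 -0.008  0.274] yaw -0.5 lean 0.277 1393 width [-0.0469  0.0515] b [-0.0488  0.04  ] topc [ 0.4729 -0.3143  0.1868]
top 695 [ 0.467 -0.363  0.1  ] [ 0.53  -0.261  0.192]
 n [ 0.96  -0.007  0.281] yaw -0.4 lean 0.285 542 width [-0.0496  0.0489] b [-0.0501  0.0406] topc [ 0.4738 -0.3117  0.1904]
BOARD
side n [0.782 0.228 0.58 ] yaw 16.3 lean 0.619 893 a [-0.0568  0.0545] b [-0.0685  0.0757] topmid [0.5281 0.0171 0.1599] foot0 z=.03: [0.6169 0.0431 0.03  ]
  ledge x,y,z pct 11 [[0.0045, -0.0515, 0.014], [0.0171, 0.0506, 0.0147], [0.0208, 0.0534, 0.0177]]
(array([0, 0, 2, 0, 0, 0, 0, 0, 0, 0, 0, 0, 0, 0, 0, 0]), array([0.   , 0.006, 0.012, 0.018, 0.024, 0.03 , 0.036, 0.042, 0.048,
       0.054, 0.06 , 0.066, 0.072, 0.078, 0.084, 0.09 , 0.096]))
top n [0.786 0.231 0.573] yaw 16.4 lean 0.611 1187 a [-0.0518  0.053 ] b [-0.0664  0.0788] topmid [0.5273 0.0226 0.1624] foot0 z=.03: [0.6162 0.0488 0.03  ]
  ledge x,y,z pct 527 [[-0.0774, -0.0523, 0.011], [0.0151, -0.0007, 0.0176], [0.027, 0.0512, 0.0985]]
(array([  0,  13, 266, 176,   1,   0,   0,   0,   0,   0,   0,   0,   2,
         5,   6,   7]), array([0.   , 0.006, 0.012, 0.018, 0.024, 0.03 , 0.036, 0.042, 0.048,
       0.054, 0.06 , 0.066, 0.072, 0.078, 0.084, 0.09 , 0.096]))
GUN
side 1364 899 [0.48  0.14  0.075] [0.637 0.261 0.098]
((556.392333984375, 220.05789184570312), (80.29146575927734, 158.20889282226562), 81.3523178100586) [0.0867 0.0908 0.0953]
top 1497 1321 [0.48  0.141 0.075] [0.637 0.263 0.104]
((554.1846923828125, 202.93861389160156), (111.96228790283203, 158.25791931152344), 83.82463073730469) [0.0875 0.0936 0.0987]
base 8342 ((557.9308471679688, 101.40449523925781), (264.658447265625, 373.84112548828125), 21.979215621948242)
base 8410 ((564.4267578125, 106.80082702636719), (258.41766357421875, 374.1464538574219), 22.19776725769043)
```

View pics/crop0.png

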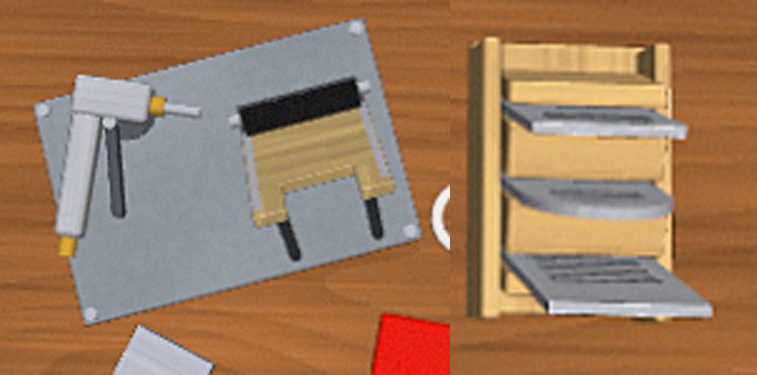

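Request:
play_rows --commands '[[[0.02,0,-0.048,-0.15,0.045],[0.07,-0.02,-0.048,-0.3,0.045],[0.12,-0.04,-0.048,-0.45,0.045],[0.17,-0.055,-0.048,-0.6,0.045],[0.22,-0.07,-0.048,-0.75,0.045],[0.26,-0.082,-0.048,-0.9,0.045],[0.29,-0.09,-0.048,-1.04,0.045],[0.3014,-0.0947,-0.048,-1.136,0.045],[0.3014,-0.0947,-0.048,-1.136,0.045],[0.3014,-0.0947,-0.048,-1.136,0.045]]]' --force 30

```text
time_s: 2.45
tool_pos: [0.4725, -0.3133, 0.25]
tcp_rot: [[0.011, 1.0, -0.0], [1.0, -0.011, -0.0], [-0.0, -0.0, -1.0]]
contact_force: [-0.4, 0.4, -0.3]
grip_width: 0.0449
grasp_force: 0.0
```

```bash
cat >> h.py <<'E'
def go(x,y,z,ang=None):
    s=manip.sense();R=np.array(s["tcp_rot"]);p=np.array(s["tool_pos"])
    d=R.T@(np.array([x,y,z])-p); a=np.degrees(np.arctan2(R[1,1],R[0,1]))
    tw=0 if ang is None else -np.radians(ang-a)
    print("shift",d.round(4),"twist",round(tw,4),"| now",p.round(4),"ang",round(a,2),"t",s["time_s"],"F",np.round(s["contact_force"],1),"w",round(s["grip_width"],4),"g",round(s["grasp_force"],1))
E
python3 - <<'E'
from h import *
go(.4728,-.313,.1635,-.5)
E
python3 - <<'E'
from h import *
D={n:pickle.load(open(n+"0.pkl","rb")) for n in("side","top")}
for n in D:
    W=D[n][1]; C=D[n][0]["frame"].astype(int); m=np.all((W>[.46,.17,.07])&(W<[.66,.31,.13]),-1)&(C.sum(-1)>330)&(C.max(-1)-C.min(-1)<30)&(W[...,2]>.088)
    P=W[m]; print(n,len(P))
    g=P[(P[:,0]>.51)&(P[:,0]<.60)]
    for x in np.arange(.5,.66,.01):
        q=g=P[abs(P[:,0]-x)<.005]
        if len(q)>4: print(round(x,3),len(q),np.percentile(q[:,1],[3,50,97]).round(4),np.median(q[:,2]).round(4))
    dk=np.all((W>[.5,.14,.06])&(W<[.62,.26,.12]),-1)&(C.sum(-1)<280)
    P=W[dk]; print(len(P)); 
    for x in np.arange(.5,.62,.02):
        q=P[abs(P[:,0]-x)<.01]
        if len(q)>2: print("  trig",round(x,3),len(q),np.percentile(q[:,1],[5,50,95]).round(4),np.median(q[:,2]).round(4))
E
```

```text
shift [0.0004 0.0004 0.0865] twist -0.0023 | now [ 0.4725 -0.3133  0.25  ] ang -0.63 t 2.45 F [-0.4  0.4 -0.3] w 0.0449 g 0.0
side 702
0.5 31 [0.2357 0.2458 0.2603] 0.0904
0.51 31 [0.2354 0.2465 0.2594] 0.0906
0.52 35 [0.2344 0.2438 0.2561] 0.0902
0.53 24 [0.235  0.2444 0.2546] 0.0901
0.54 34 [0.2336 0.2429 0.2531] 0.09
0.55 24 [0.2309 0.2414 0.2518] 0.0909
0.56 37 [0.2281 0.2402 0.252 ] 0.0902
0.57 32 [0.2273 0.2391 0.2524] 0.0899
0.58 32 [0.2269 0.2377 0.2467] 0.0906
0.59 37 [0.2151 0.2336 0.2457] 0.09
0.6 86 [0.1842 0.2129 0.2449] 0.0919
0.61 102 [0.1834 0.2126 0.2481] 0.0936
0.62 102 [0.1803 0.2113 0.2452] 0.0934
0.63 85 [0.1802 0.2142 0.2428] 0.0933
0.64 5 [0.2362 0.241  0.2452] 0.0891
233
  trig 0.52 51 [0.2018 0.2039 0.2069] 0.08
  trig 0.54 56 [0.2024 0.2055 0.2089] 0.0798
  trig 0.56 55 [0.2064 0.2084 0.2123] 0.0799
  trig 0.58 55 [0.2069 0.21   0.2134] 0.0822
  trig 0.6 15 [0.1717 0.2089 0.2122] 0.0803
top 1019
0.5 46 [0.24  0.25  0.261] 0.0929
0.51 41 [0.2374 0.2482 0.2593] 0.0935
0.52 54 [0.237  0.2481 0.2596] 0.0927
0.53 46 [0.2356 0.2464 0.2597] 0.0933
0.54 52 [0.2349 0.2461 0.2583] 0.0932
0.55 50 [0.2324 0.2434 0.2569] 0.0924
0.56 55 [0.2319 0.2435 0.2552] 0.0938
0.57 46 [0.2309 0.241  0.2534] 0.094
0.58 48 [0.2312 0.242  0.253 ] 0.0936
0.59 56 [0.216  0.2371 0.2517] 0.0933
0.6 114 [0.186  0.2187 0.2497] 0.0948
0.61 146 [0.1846 0.218  0.2506] 0.0966
0.62 131 [0.1826 0.2141 0.2484] 0.0966
0.63 121 [0.1831 0.2191 0.2474] 0.0965
0.64 9 [0.221  0.2385 0.2466] 0.0931
259
  trig 0.52 46 [0.2024 0.2068 0.2361] 0.089
  trig 0.54 56 [0.2044 0.2094 0.2334] 0.0892
  trig 0.56 56 [0.2075 0.2125 0.2305] 0.0897
  trig 0.58 54 [0.2102 0.2152 0.2295] 0.0894
  trig 0.6 45 [0.1749 0.1921 0.2263] 0.0855
```

Request:
play_rows --commands '[[[0.0004,0.0004,0.03,0,0.045],[0.0004,0.0004,0.06,0,0.045],[0.0004,0.0004,0.08,0,0.045],[0.0004,0.0004,0.0865,0,0.045],[0.0004,0.0004,0.0865,0,0.03],[0.0004,0.0004,0.0865,0,0.02],[0.0004,0.0004,0.0865,0,0.016],[0.0004,0.0004,0.0865,0,0.013],[0.0004,0.0004,0.0865,0,0.01],[0.0004,0.0004,0.0865,0,0.0],[0.0004,0.0004,0.0865,0,0.0]]]' --force 30

```text
time_s: 3.82
tool_pos: [0.4732, -0.3125, 0.1634]
tcp_rot: [[0.009, 1.0, -0.0], [1.0, -0.009, 0.0], [0.0, -0.0, -1.0]]
contact_force: [0.3, 0.1, -0.4]
grip_width: 0.0
grasp_force: 0.0
```

Run:
```python
from h import *
go(.4728,-.313,.1635,-.5)
```

```text
shift [-0.0005 -0.0004 -0.0001] twist -0.0002 | now [ 0.4732 -0.3125  0.1634] ang -0.51 t 3.825 F [ 0.3  0.1 -0.4] w 0.0 g 0.0
```

Run:
```python
from h import *
p=snapshot("side");q=snapshot("top")
pickle.dump((p,cloud(p)),open("side1.pkl","wb"));pickle.dump((q,cloud(q)),open("top1.pkl","wb"))
print(proj(p,[.473,-.3125,.1634]),proj(q,[.473,-.3125,.1634]))
cv2.imwrite("pics/c1.png",np.hstack([cv2.resize(p["frame"][310:480,210:410],(400,340)),cv2.resize(q["frame"][200:370,400:600],(400,340))])[...,::-1])
```

```text
[277.49232026 386.20230564] [469.12179193 289.78099614]
```

View pics/c1.png

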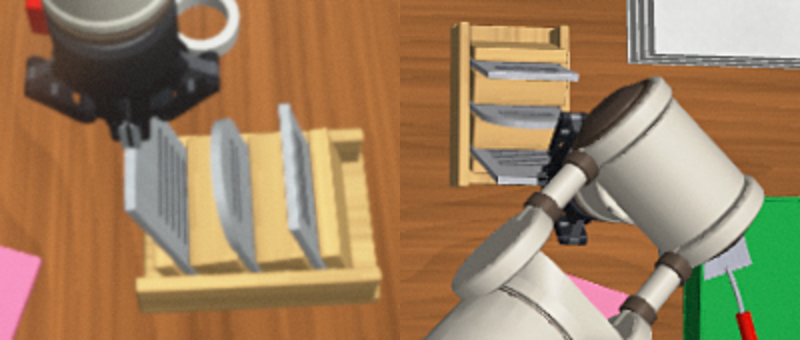

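Run:
```python
from h import *
p,W=pickle.load(open("side1.pkl","rb")); p0,W0=pickle.load(open("side0.pkl","rb"))
for r in range(354,420,4):
    print(r,[("%.3f,%.3f,%.3f"%tuple(W[r,c]))+"/%d"%p["frame"][r,c].sum() for c in range(266,300,6)])
f=np.hstack([p0["frame"][330:450,245:345],p["frame"][330:450,245:345]])
cv2.imwrite("pics/c2.png",cv2.resize(f,(800,480),interpolation=cv2.INTER_CUBIC)[...,::-1])
from h import manip
s=manip.sense();print(s)
```

```text
354 ['0.472,-0.350,0.331/108', '0.478,-0.349,0.329/114', '0.485,-0.347,0.325/115', '0.490,-0.331,0.294/107', '0.497,-0.324,0.280/103', '0.503,-0.305,0.245/104']
358 ['0.466,-0.326,0.276/103', '0.473,-0.323,0.269/112', '0.482,-0.331,0.284/90', '0.490,-0.331,0.284/101', '0.495,-0.312,0.247/144', '0.503,-0.312,0.246/150']
362 ['0.466,-0.329,0.272/106', '0.471,-0.310,0.234/117', '0.481,-0.329,0.270/90', '0.489,-0.328,0.268/100', '0.495,-0.319,0.249/123', '0.503,-0.324,0.258/90']
366 ['0.465,-0.330,0.262/92', '0.471,-0.315,0.233/126', '0.480,-0.329,0.260/87', '0.488,-0.329,0.258/87', '0.495,-0.324,0.248/99', '0.503,-0.324,0.247/97']
370 ['0.463,-0.323,0.237/104', '0.470,-0.319,0.229/219', '0.479,-0.324,0.238/110', '0.486,-0.315,0.220/172', '0.490,-0.271,0.129/335', '0.494,-0.206,-0.002/286']
374 ['0.461,-0.319,0.216/97', '0.470,-0.323,0.225/279', '0.478,-0.323,0.224/288', '0.486,-0.320,0.217/171', '0.490,-0.279,0.132/378', '0.494,-0.214,-0.001/368']
378 ['0.460,-0.319,0.205/135', '0.469,-0.323,0.213/304', '0.477,-0.322,0.211/323', '0.485,-0.320,0.205/183', '0.489,-0.283,0.127/356', '0.498
[... 1781 characters left out ...]
715e+01]), 'joint_velocities': array([ 0.02783008, -0.01309939, -0.03187386,  0.08307615,  0.13275445,
        0.00898965]), 'joint_efforts': array([ 2.70378609e-03, -3.92453027e+01, -3.23595107e+01, -2.53579992e-04,
        8.11114969e-04,  6.19278171e-05]), 'tool_pos': array([ 0.47325436, -0.31250451,  0.16348198]), 'tcp_rot': array([[ 8.99498630e-03,  9.99959544e-01, -2.26453390e-05],
       [ 9.99959544e-01, -8.99498553e-03,  3.39702756e-05],
       [ 3.37652069e-05, -2.29499850e-05, -9.99999999e-01]]), 'contact_force': array([ 0.7280587 ,  0.16136769, -0.57304165]), 'wrist_torque': array([-0.00852993, -0.04073589,  0.00172798]), 'grasp_force': 0.0, 'grip_width': -0.00016779778643550734}
```

View pics/c2.png

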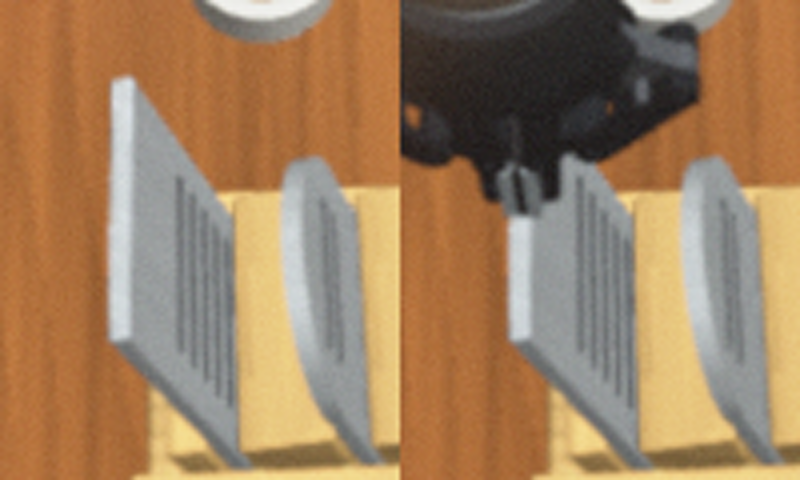

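The closed fingertips show just above the plate's top edge (crop about (520,205)), and the plate is undisturbed. The real tips sit roughly 27 mm above the reported TCP. I'll reopen, go lower and grip again.

Request:
play_rows --commands '[[[0,0,-0.03,0,0.02],[0,0,-0.03,0,0.035],[0,0,-0.03,0,0.035],[-0.0005,0,-0.015,0,0.035],[-0.0005,0,0.005,0,0.035],[-0.0005,0,0.018,0,0.035],[-0.0005,0,0.026,0,0.035],[-0.0005,0,0.026,0,0.02],[-0.0005,0,0.026,0,0.015],[-0.0005,0,0.026,0,0.01],[-0.0005,0,0.026,0,0.0],[-0.0005,0,0.026,0,0.0]]]' --force 30

```text
time_s: 5.42
tool_pos: [0.4744, -0.3135, 0.1385]
tcp_rot: [[0.009, 1.0, 0.003], [1.0, -0.009, -0.001], [-0.001, 0.003, -1.0]]
contact_force: [4.4, 0.3, 2.0]
grip_width: 0.0115
grasp_force: 29.3
```

Run:
```python
from h import *
go(.473,-.313,.1635,-.5)
p=snapshot("side")
f=p["frame"][310:450,235:345]
cv2.imwrite("pics/c3.png",cv2.resize(f,(550,700)[::1] if 0 else (471,600),interpolation=cv2.INTER_CUBIC)[...,::-1])
W=cloud(p); pickle.dump((p,W),open("side2.pkl","wb"))
for r in range(374,410,2): print(r,[("%.3f,%.3f,%.3f"%tuple(W[r,c]))+"/%d"%p["frame"][r,c].sum() for c in range(264,290,5)])
```

```text
shift [ 0.0004 -0.0013 -0.025 ] twist -0.0002 | now [ 0.4744 -0.3135  0.1385] ang -0.51 t 5.425 F [4.4 0.3 2. ] w 0.0115 g 29.3
374 ['0.461,-0.330,0.240/96', '0.465,-0.317,0.213/114', '0.469,-0.303,0.184/581', '0.480,-0.330,0.239/316', '0.487,-0.330,0.239/85', '0.492,-0.322,0.221/107']
376 ['0.460,-0.330,0.234/92', '0.465,-0.322,0.218/103', '0.470,-0.307,0.185/576', '0.476,-0.305,0.180/350', '0.486,-0.331,0.234/84', '0.492,-0.324,0.220/95']
378 ['0.459,-0.325,0.218/77', '0.465,-0.325,0.218/95', '0.469,-0.309,0.184/568', '0.476,-0.307,0.178/429', '0.485,-0.325,0.216/99', '0.492,-0.325,0.215/97']
380 ['0.458,-0.325,0.212/91', 'nan,nan,nan/197', '0.469,-0.312,0.183/628', '0.476,-0.311,0.180/383', '0.485,-0.327,0.213/124', '0.492,-0.325,0.209/89']
382 ['0.458,-0.327,0.209/99', '0.464,-0.324,0.204/318', '0.470,-0.316,0.186/637', '0.476,-0.314,0.179/423', '0.485,-0.325,0.203/244', '0.491,-0.320,0.192/68']
384 ['0.456,-0.320,0.189/133', '0.464,-0.324,0.197/312', '0.470,-0.318,0.183/617', '0.476,-0.315,0.176/444', '0.484,-0.324,0.195/302', '0.491,-0.321,0.187/98']
386 ['0.455,-0.320,0.181/14
[... 1222 characters left out ...]
482,-0.331,0.157/458', '0.488,-0.323,0.137/411']
402 ['0.438,-0.264,-0.005/335', '0.447,-0.266,-0.001/281', '0.470,-0.346,0.185/610', '0.476,-0.343,0.177/470', '0.482,-0.335,0.158/454', '0.488,-0.326,0.136/401']
404 ['0.438,-0.269,-0.001/332', '0.446,-0.268,-0.003/282', '0.470,-0.349,0.185/619', '0.476,-0.346,0.178/458', '0.482,-0.337,0.157/448', '0.488,-0.329,0.136/401']
406 ['0.438,-0.272,-0.002/328', '0.447,-0.273,-0.000/302', '0.470,-0.351,0.183/614', '0.476,-0.350,0.180/466', '0.482,-0.341,0.159/454', '0.488,-0.332,0.136/405']
408 ['0.438,-0.277,-0.000/325', '0.447,-0.277,-0.001/293', '0.470,-0.354,0.184/606', '0.476,-0.352,0.178/463', '0.482,-0.344,0.158/451', '0.488,-0.335,0.136/413']
```

View pics/c3.png

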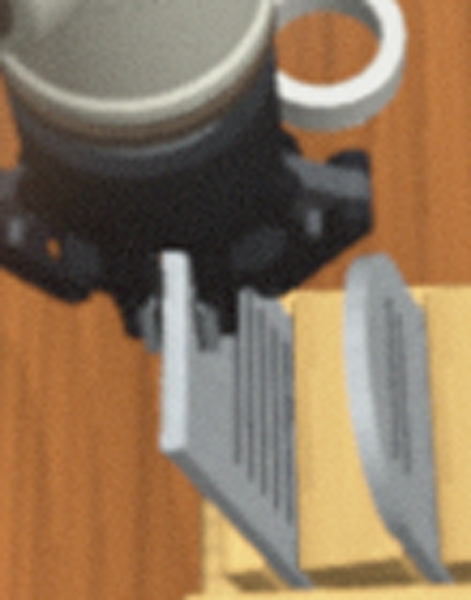

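Request:
play_rows --commands '[[[0,-0.001,-0.004,0,0.0],[0,-0.0022,-0.008,0,0.0],[0,-0.0035,-0.013,0,0.0],[0,-0.0048,-0.018,0,0.0],[0,-0.0062,-0.023,0,0.0],[0,-0.0075,-0.028,0,0.0],[0,-0.0075,-0.028,0,0.0]]]' --force 30

```text
time_s: 6.35
tool_pos: [0.466, -0.3125, 0.1652]
tcp_rot: [[0.009, 1.0, 0.001], [1.0, -0.009, 0.001], [0.001, 0.001, -1.0]]
contact_force: [3.8, 1.1, -2.2]
grip_width: 0.0108
grasp_force: 32.9
```

Request:
play_rows --commands '[[[0,-0.0013,-0.005,0,0.0],[0,-0.0026,-0.01,0,0.0],[0,-0.004,-0.015,0,0.0],[0,-0.0053,-0.02,0,0.0],[0,-0.0066,-0.025,0,0.0],[0,-0.008,-0.03,0,0.0],[0,-0.0093,-0.035,0,0.0],[0,-0.011,-0.041,0,0.0],[0,-0.0125,-0.047,0,0.0],[0,-0.014,-0.053,0,0.0],[0,-0.016,-0.06,0,0.0]]]' --force 30

```text
time_s: 7.72
tool_pos: [0.4496, -0.3128, 0.2259]
tcp_rot: [[0.009, 1.0, -0.0], [1.0, -0.009, 0.0], [0.0, -0.0, -1.0]]
contact_force: [-0.7, 0.5, -3.5]
grip_width: 0.007
grasp_force: 32.2
```

Run:
```python
from h import *
go(.473,-.313,.40,-.5)
p=snapshot("side");q=snapshot("top")
for n,k in(("side3",p),("top3",q)): pickle.dump((k,cloud(k)),open(n+".pkl","wb"))
cv2.imwrite("pics/c4.png",np.hstack([cv2.resize(p["frame"][290:470,210:410],(400,360),interpolation=cv2.INTER_CUBIC),cv2.resize(q["frame"][190:370,400:600],(400,360))])[...,::-1])
```

```text
shift [-0.      0.0234 -0.1741] twist -0.0003 | now [ 0.4496 -0.3128  0.2259] ang -0.52 t 7.725 F [-0.7  0.5 -3.5] w 0.007 g 32.2
```

View pics/c4.png

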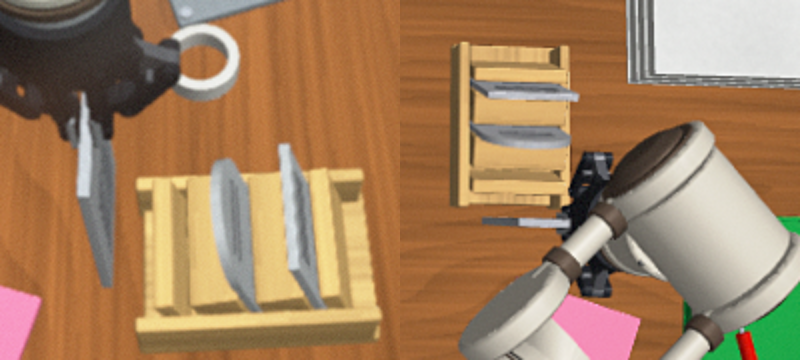

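The plate is out and hangs upright (crop about (90,190)). The other two plates haven't moved. I'll measure how it sits relative to the TCP.

```bash
cat >> h.py <<'E'
def plate(n,lo,hi,tcp,R):
    p,W=pickle.load(open(n+".pkl","rb"));m=np.all((W>lo)&(W<hi),-1)&(p["frame"].sum(-1)>330);P=W[m]
    rng=np.random.default_rng(0);best=None
    for i in range(400):
        a=P[rng.choice(len(P),3,False)];nn=np.cross(a[1]-a[0],a[2]-a[0]);L=np.linalg.norm(nn)
        if L<1e-5: continue
        nn/=L;k=abs((P-a[0])@nn)<.002
        if best is None or k.sum()>best.sum():best=k
    Q=P[best];c=Q.mean(0);nn=np.linalg.svd(Q-c,full_matrices=False)[2][2];nn*=np.sign(nn[0])
    e=np.array([-nn[1],nn[0],0]);e/=np.linalg.norm(e);up=np.cross(nn,e);up*=np.sign(up[2])
    # in-plane rectangle: rotation
    q=np.stack([(Q-c)@e,(Q-c)@up],1)
    r=cv2.minAreaRect((q*1000).astype(np.float32))
    ctr=c+e*r[0][0]/1000+up*r[0][1]/1000
    print(n,len(Q),"n",nn.round(3),"yaw",np.degrees(np.arctan2(nn[1],nn[0])).round(2),"lean",np.degrees(np.arcsin(nn[2])).round(2),"rect",np.round(r[1],1),round(r[2],1),"ctr",ctr.round(4),"pct a",np.percentile(q[:,0],[1,99]).round(4),"zr",np.percentile(Q[:,2],[.5,99.5]).round(4))
    return ctr
E
python3 - <<'E'
from h import *
plate("side3",[.40,-.45,.08],[.475,-.2,.32],None,None)
plate("top3",[.40,-.45,.08],[.475,-.2,.32],None,None)
E
```

```text
side3 567 n [ 1.    -0.014  0.005] yaw -0.81 lean 0.31 rect [100.3 179.2] 0.0 ctr [ 0.4525 -0.3137  0.2004] pct a [-0.0235  0.0728] zr [0.112  0.2886]
top3 83 n [ 0.372 -0.042  0.927] yaw -6.44 lean 68.02 rect [48.1  9.1] 7.6 ctr [ 0.4506 -0.2871  0.2741] pct a [-0.0233  0.0235] zr [0.2705 0.2771]
```

Request:
play_rows --commands '[[[0,0,-0.02,0,0.0],[0,0,-0.05,0,0.0],[0,0,-0.08,0,0.0],[0,0,-0.1,0,0.0],[0,0,-0.11,0,0.0],[0,0,-0.11,0,0.0]]]' --force 35

```text
time_s: 8.57
tool_pos: [0.4499, -0.3129, 0.3357]
tcp_rot: [[0.009, 1.0, 0.0], [1.0, -0.009, -0.0], [-0.0, 0.0, -1.0]]
contact_force: [-0.8, 0.6, -3.5]
grip_width: 0.0071
grasp_force: 35.0
```

Request:
play_rows --commands '[[[0.015,0.007,0,0,0.0],[0.05,0.022,0,-0.03,0.0],[0.095,0.042,0,-0.06,0.0],[0.14,0.063,0,-0.1,0.0],[0.185,0.083,0,-0.14,0.0],[0.23,0.103,0,-0.18,0.0],[0.275,0.123,0,-0.22,0.0],[0.315,0.142,0,-0.26,0.0],[0.345,0.155,0,-0.28,0.0],[0.36,0.162,0,-0.2945,0.0],[0.36,0.162,0.03,-0.2945,0.0],[0.36,0.162,0.06,-0.2945,0.0]]]' --force 35

```text
time_s: 10.07
tool_pos: [0.6148, 0.0459, 0.2744]
tcp_rot: [[-0.282, 0.959, -0.0], [0.959, 0.282, -0.0], [-0.0, -0.0, -1.0]]
contact_force: [0.2, -0.5, -4.9]
grip_width: 0.0074
grasp_force: 35.0
```

Request:
play_rows --commands '[[[0,0,0.02,0,0.0],[0,0,0.035,0,0.0],[0,0,0.04,0,0.0],[0,0,0.04,0,0.0]]]' --force 35

```text
time_s: 10.58
tool_pos: [0.6152, 0.0456, 0.236]
tcp_rot: [[-0.282, 0.96, 0.001], [0.96, 0.282, -0.0], [-0.0, 0.001, -1.0]]
contact_force: [-1.3, -0.2, -3.4]
grip_width: 0.0073
grasp_force: 35.0
```

Run:
```python
from h import *
go(.6149,.0455,.235,16.35)
p=snapshot("side");q=snapshot("top")
for n,k in(("side4",p),("top4",q)): pickle.dump((k,cloud(k)),open(n+".pkl","wb"))
cv2.imwrite("pics/c5.png",np.hstack([cv2.resize(p["frame"][150:310,250:410],(400,400),interpolation=cv2.INTER_CUBIC),cv2.resize(q["frame"][160:320,220:380],(400,400),interpolation=cv2.INTER_CUBIC)])[...,::-1])
```

```text
shift [-0.     -0.0004  0.001 ] twist -0.0 | now [0.6152 0.0456 0.236 ] ang 16.35 t 10.575 F [-1.3 -0.2 -3.4] w 0.0073 g 35.0
```

View pics/c5.png

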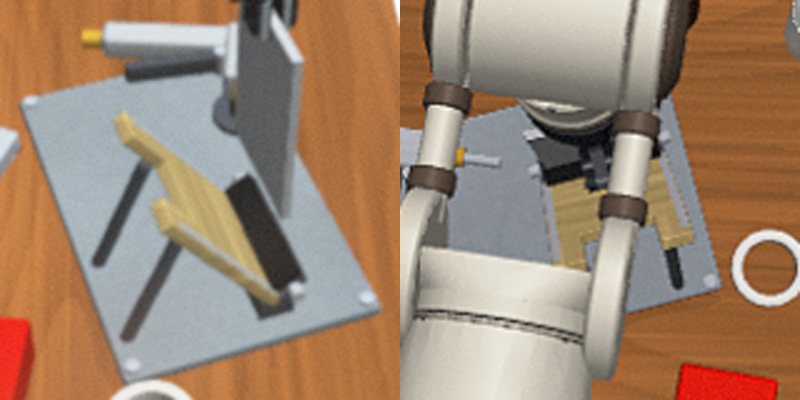

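Run:
```python
from h import *
psi=np.radians(16.35);L=.61
X=np.array([np.cos(L)*np.cos(psi),np.cos(L)*np.sin(psi),np.sin(L)]);Y=np.array([-np.sin(psi),np.cos(psi),0]);Z=np.cross(X,Y)
F=np.array([.6166,.0460,.03])
plate("side4",[.52,-.05,.10],[.70,.15,.29],None,None)
for n in("side4","side0","top0"):
    p,W=pickle.load(open(n+".pkl","rb"));C=p["frame"].astype(int);q=(W-F)@np.stack([X,Y,Z],1)
    b=np.isfinite(W[...,0])&(abs(q[...,0])<.004)&(q[...,2]>0)&(q[...,2]<.165)&(abs(q[...,1])<.08)&(C[...,0]-C[...,2]>25)
    lab=cv2.connectedComponents(b.astype(np.uint8))[1]; big=np.argmax(np.bincount(lab[b])); Q=q[lab==big]
    for z in(.05,.07,.09,.11,.13,.15):
        r=Q[abs(Q[:,2]-z)<.008]
        if len(r)>10: print(n,z,"y",np.round([r[:,1].min(),np.percentile(r[:,1],1.5),np.percentile(r[:,1],98.5),r[:,1].max()],4),"x",np.median(r[:,0]).round(4))
    print(n,"z max",np.percentile(Q[:,2],[.5,99.5]).round(4))
    d=np.isfinite(W[...,0])&(C.sum(-1)<170)&(q[...,0]>0)&(q[...,0]<.035)&(q[...,2]>0)&(q[...,2]<.08)&(abs(q[...,1])<.08)
    D=q[d]; print(" ledge",len(D),np.percentile(D,[1,50,99],axis=0).round(4).tolist())
    # plate
    if n=="side4":
        h=(W-F)@np.stack([[np.cos(psi),np.sin(psi),0],Y,[0,0,1]],1)
        m=np.isfinite(W[...,0])&(abs(h[...,1])<.08)&(h[...,2]>.07)&(h[...,2]<.24)&(abs(h[...,0])<.05)&(C.sum(-1)>240)
        P=h[m]; 
        for z in(.1,.12,.14,.16,.18,.2):
            r=P[abs(P[:,2]-z)<.01]
            if len(r)>10: print("plate z",z,np.percentile(r[:,1],[0,1.5,98.5,100]).round(4),"s",np.percentile(r[:,0],[5,50,95]).round(4))
        print(np.percentile(P[:,2],[.3,99.7]).round(4))
```

```text
side4 494 n [0.782 0.225 0.582] yaw 16.03 lean 35.57 rect [ 75.8 122.6] 88.7 ctr [0.5478 0.0267 0.13  ] pct a [-0.0515  0.0673] zr [0.1003 0.16  ]
side4 0.05 y [-0.0577 -0.0571  0.0485  0.0524] x -0.0008
side4 0.07 y [-0.0591 -0.0569  0.0493  0.0504] x -0.0009
side4 0.09 y [-0.0585 -0.0572  0.0504  0.052 ] x -0.001
side4 0.11 y [-0.059  -0.0578  0.0498  0.0521] x -0.0012
side4 0.13 y [-0.0591 -0.058   0.0508  0.0516] x -0.0012
side4 0.15 y [-0.0598 -0.0585  0.0589  0.0593] x -0.0012
side4 z max [0.0135 0.1599]
 ledge 500 [[0.0012, -0.0532, 0.009], [0.0131, -0.0058, 0.0157], [0.0249, 0.0523, 0.0193]]
plate z 0.1 [-0.052  -0.0508  0.0475  0.0484] s [-0.0059 -0.005   0.0003]
plate z 0.12 [-0.0521 -0.051   0.0493  0.0501] s [-0.0058 -0.0051 -0.0007]
plate z 0.14 [-0.0517 -0.051   0.0458  0.0513] s [-0.006  -0.0051  0.0001]
plate z 0.16 [-0.0511 -0.0504  0.0447  0.0461] s [-0.0061 -0.0052  0.0002]
plate z 0.18 [-0.0518 -0.0507  0.0465  0.0489] s [-0.0062 -0.0053 -0.0011]
plate z 0.2 [-0.052  -0.0507  0.048   0.0496] s [-0.0063 -0.0055  0.0004]
[0.0901 0.2396]
side0 0.05 y [-0.0587 -0.058 
[... 176 characters left out ...]
93  0.0528] x -0.0013
side0 0.13 y [-0.0587 -0.0586  0.05    0.0515] x -0.001
side0 0.15 y [-0.0587 -0.058   0.0571  0.0578] x -0.0013
side0 z max [0.0145 0.1602]
 ledge 507 [[0.0016, -0.0535, 0.0097], [0.0132, -0.006, 0.0158], [0.0249, 0.0521, 0.0193]]
top0 0.05 y [-0.0494 -0.048   0.0529  0.054 ] x 0.0003
top0 0.07 y [-0.0487 -0.047   0.0514  0.0528] x 0.0004
top0 0.09 y [-0.0488 -0.0477  0.0521  0.0541] x 0.0003
top0 0.11 y [-0.0488 -0.0468  0.0513  0.0538] x 0.0002
top0 0.13 y [-0.0489 -0.0482  0.0527  0.0531] x 0.0002
top0 0.15 y [-0.0562 -0.0553  0.0605  0.0612] x 0.0003
top0 z max [0.0148 0.1632]
 ledge 522 [[0.0024, -0.0509, 0.0076], [0.0164, 0.0024, 0.017], [0.0277, 0.0561, 0.0223]]
```

Request:
play_rows --commands '[[[0.0005,-0.0015,0.015,0,0.0],[0.0005,-0.002,0.03,0,0.0],[0.0005,-0.002,0.042,0,0.0],[0.0005,-0.002,0.05,0,0.0],[0.0005,-0.002,0.056,0,0.0],[0.0005,-0.002,0.06,0,0.0],[0.0005,-0.002,0.062,0,0.0],[0.0005,-0.002,0.062,0,0.0]]]' --force 35

```text
time_s: 11.68
tool_pos: [0.613, 0.0456, 0.1736]
tcp_rot: [[-0.282, 0.96, 0.0], [0.96, 0.282, -0.0], [-0.0, 0.0, -1.0]]
contact_force: [1.1, 1.0, -4.2]
grip_width: 0.0071
grasp_force: 35.0
```

Request:
play_rows --commands '[[[0,0,0.001,0,0.0],[0,0,0.002,0,0.0],[0,0,0.003,0,0.0],[0,0,0.003,0,0.0]]]'

```text
time_s: 12.18
tool_pos: [0.6128, 0.0457, 0.1704]
tcp_rot: [[-0.282, 0.96, -0.0], [0.96, 0.282, 0.0], [0.0, -0.0, -1.0]]
contact_force: [0.2, 0.6, -3.0]
grip_width: 0.0073
grasp_force: 35.0
```

Request:
play_rows --commands '[[[0,0,0.001,0,0.0],[0,0,0.002,0,0.0],[0,0,0.0025,0,0.0],[0,0,0.0025,0,0.0]]]'

```text
time_s: 12.68
tool_pos: [0.6129, 0.0456, 0.168]
tcp_rot: [[-0.282, 0.96, -0.0], [0.96, 0.282, 0.0], [0.0, -0.0, -1.0]]
contact_force: [-0.4, -0.1, -4.3]
grip_width: 0.0072
grasp_force: 35.0
```

Request:
play_rows --commands '[[[0,0,0.001,0,0.0],[0,0,0.002,0,0.0],[0,0,0.002,0,0.0]]]'

```text
time_s: 13.05
tool_pos: [0.6128, 0.0456, 0.1658]
tcp_rot: [[-0.282, 0.96, -0.0], [0.96, 0.282, 0.0], [0.0, -0.0, -1.0]]
contact_force: [1.2, 0.3, -4.6]
grip_width: 0.0069
grasp_force: 35.0
```

Request:
play_rows --commands '[[[0,0,0.001,0,0.0],[0,0,0.0015,0,0.0],[0,0,0.0015,0,0.0]]]'

```text
time_s: 13.42
tool_pos: [0.613, 0.0456, 0.1646]
tcp_rot: [[-0.282, 0.96, 0.0], [0.96, 0.282, -0.0], [-0.0, 0.0, -1.0]]
contact_force: [0.4, 0.6, -3.4]
grip_width: 0.0067
grasp_force: 35.1
```

Request:
play_rows --commands '[[[0,0,0.001,0,0.0],[0,0,0.002,0,0.0],[0,0,0.002,0,0.0]]]'

```text
time_s: 13.8
tool_pos: [0.6136, 0.0456, 0.1636]
tcp_rot: [[-0.282, 0.96, 0.002], [0.96, 0.282, -0.0], [-0.001, 0.002, -1.0]]
contact_force: [-1.6, 0.6, 3.1]
grip_width: 0.0074
grasp_force: 36.1
```

Request:
play_rows --commands '[[[0,0,0.001,0,0.0],[0,0,0.0015,0,0.0],[0,0,0.0015,0,0.0]]]'

```text
time_s: 14.18
tool_pos: [0.6136, 0.0455, 0.1623]
tcp_rot: [[-0.282, 0.96, 0.002], [0.96, 0.282, -0.0], [-0.001, 0.002, -1.0]]
contact_force: [-0.4, -0.9, 6.4]
grip_width: 0.0073
grasp_force: 36.5
```

Request:
play_rows --commands '[[[0,0,-0.001,0,0.0],[0,-0.004,-0.0009,0,0.0],[0,-0.008,-0.0006,0,0.0],[0,-0.012,-0.0001,0,0.0],[0,-0.016,0.0006,0,0.0],[0,-0.016,0.0006,0,0.0]]]' --force 20

```text
time_s: 14.92
tool_pos: [0.5984, 0.0413, 0.161]
tcp_rot: [[-0.281, 0.96, 0.003], [0.96, 0.281, 0.0], [-0.0, 0.003, -1.0]]
contact_force: [4.8, 1.6, 0.2]
grip_width: 0.0073
grasp_force: 46.9
```

Run:
```python
from h import *
go(.6149,.0455,.235,16.35)
p=snapshot("side")
for n,k in(("side5",p),): pickle.dump((k,cloud(k)),open(n+".pkl","wb"))
psi=np.radians(16.35);Y=np.array([-np.sin(psi),np.cos(psi),0]);F=np.array([.6166,.0460,.03])
W=cloud(p);C=p["frame"].astype(int)
h=(W-F)@np.stack([[np.cos(psi),np.sin(psi),0],Y,[0,0,1]],1)
m=np.isfinite(W[...,0])&(abs(h[...,1])<.06)&(h[...,2]>.02)&(h[...,2]<.26)&(abs(h[...,0])<.1)&(C.sum(-1)>240)&(C.max(-1)-C.min(-1)<40)
P=h[m]
for z in np.arange(.02,.24,.02):
    r=P[abs(P[:,2]-z)<.01]
    if len(r)>10: print("z",z.round(2),len(r),"y",np.percentile(r[:,1],[1.5,98.5]).round(4),"s",np.percentile(r[:,0],[5,50,95]).round(4))
cv2.imwrite("pics/c6.png",cv2.resize(p["frame"][150:310,250:410],(600,600),interpolation=cv2.INTER_CUBIC)[...,::-1])
```

```text
shift [-0.0006  0.0172 -0.074 ] twist -0.0 | now [0.5984 0.0413 0.161 ] ang 16.35 t 14.925 F [4.8 1.6 0.2] w 0.0073 g 46.9
z 0.02 86 y [-0.0571  0.0557] s [-0.0193 -0.0129  0.0154]
z 0.04 174 y [-0.0576  0.0568] s [-0.0961 -0.0144 -0.0098]
z 0.06 202 y [-0.0579  0.0587] s [-0.0941 -0.0158 -0.0114]
z 0.08 231 y [-0.057   0.0573] s [-0.0882 -0.0173 -0.0129]
z 0.1 189 y [-0.0578  0.0586] s [-0.0771 -0.0183 -0.0135]
z 0.12 177 y [-0.0576  0.0581] s [-0.0868 -0.0195 -0.0142]
z 0.14 104 y [-0.0505  0.0111] s [-0.0217 -0.0206 -0.0137]
z 0.16 107 y [-0.0507 -0.0055] s [-0.0281 -0.0222 -0.0117]
z 0.18 174 y [-0.0488 -0.0007] s [-0.0287 -0.0204 -0.011 ]
z 0.2 24 y [-0.0117  0.0038] s [-0.0458 -0.0145 -0.0099]
```

View pics/c6.png

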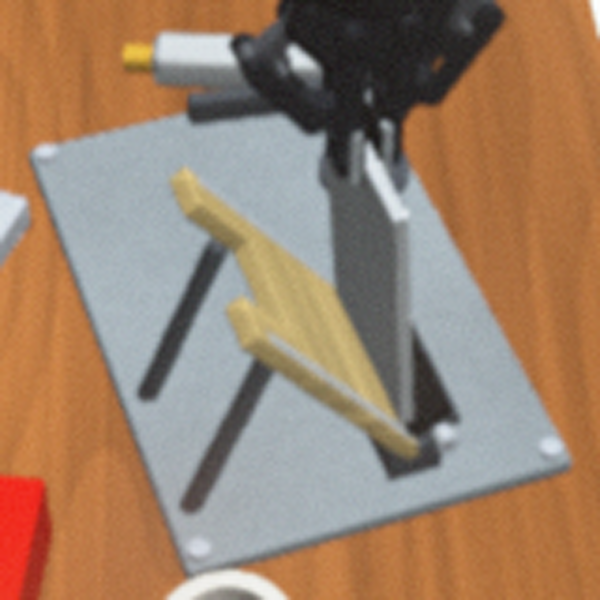

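The plate's lower edge is in the V on the ledge at its foot (crop about (405,420)), leaning about 0.07 rad, and centred in y. I'll ease the front finger off with the back pad held, then lower the plate back onto the board.

Request:
play_rows --commands '[[[0,0.001,0,0,0.009],[0,0.002,0,0,0.011],[0,0.003,0,0,0.0135],[0,0.004,0,0,0.0155],[0,0.0053,0,0,0.018],[0,0.0065,0,0,0.0205],[0,0.008,0,0,0.0235],[0,0.0094,0,0,0.026],[0,0.0094,0,0,0.026]]]' --force 20

```text
time_s: 16.1
tool_pos: [0.6067, 0.0438, 0.1604]
tcp_rot: [[-0.282, 0.96, -0.0], [0.96, 0.282, -0.0], [-0.0, -0.0, -1.0]]
contact_force: [0.5, -0.7, 0.5]
grip_width: 0.0257
grasp_force: 0.1
```

```bash
cat > v.py <<'E'
from h import *
import sys
go(.6149,.0455,.235,16.35)
p=snapshot("side")
psi=np.radians(16.35);Y=np.array([-np.sin(psi),np.cos(psi),0]);F=np.array([.6166,.0460,.03])
W=cloud(p);C=p["frame"].astype(int)
h=(W-F)@np.stack([[np.cos(psi),np.sin(psi),0],Y,[0,0,1]],1)
m=np.isfinite(W[...,0])&(abs(h[...,1]+.046)<.006)&(h[...,2]>.01)&(h[...,2]<.26)&(abs(h[...,0])<.14)&(C.sum(-1)>200)&(C.max(-1)-C.min(-1)<40)
P=h[m]
for z in np.arange(.02,.24,.02):
    r=P[abs(P[:,2]-z)<.01]
    if len(r)>3: print("z",z.round(2),len(r),"s",np.percentile(r[:,0],[5,50,95]).round(4))
cv2.imwrite(sys.argv[1],cv2.resize(p["frame"][150:310,250:410],(600,600),interpolation=cv2.INTER_CUBIC)[...,::-1])
E
python3 v.py pics/c7.png
```

```text
shift [-0.0007  0.0084 -0.0746] twist 0.0002 | now [0.6067 0.0438 0.1604] ang 16.36 t 16.1 F [ 0.5 -0.7  0.5] w 0.0257 g 0.1
z 0.02 79 s [-0.1159 -0.0128  0.0175]
z 0.04 74 s [-0.1082 -0.0626 -0.0078]
z 0.06 71 s [-0.099  -0.0463 -0.0092]
z 0.08 62 s [-0.0896 -0.0168 -0.0098]
z 0.1 42 s [-0.0683 -0.0162 -0.0116]
z 0.12 45 s [-0.067  -0.0181 -0.0123]
z 0.14 42 s [-0.0211 -0.0181 -0.013 ]
z 0.16 44 s [-0.0228 -0.0197 -0.0144]
z 0.18 24 s [-0.0229 -0.0201 -0.0169]
```

Request:
play_rows --commands '[[[0,-0.004,0.0003,0,0.026],[0,-0.008,0.001,0,0.026],[0,-0.0125,0.0018,0,0.026],[0,-0.0165,0.0027,0,0.026],[0,-0.0205,0.0037,0,0.026],[0,-0.0245,0.005,0,0.026],[0,-0.028,0.0062,0,0.026],[0,-0.032,0.0075,0,0.026],[0,-0.0355,0.009,0,0.026],[0,-0.0355,0.009,0,0.026]]]' --force 20

```text
time_s: 17.4
tool_pos: [0.5722, 0.0337, 0.1512]
tcp_rot: [[-0.282, 0.96, -0.0], [0.96, 0.282, 0.0], [0.0, -0.0, -1.0]]
contact_force: [-0.7, -0.2, -0.3]
grip_width: 0.026
grasp_force: 0.3
```

```bash
python3 v.py pics/c8.png
```

```text
shift [-0.0007  0.0443 -0.0838] twist 0.0 | now [0.5722 0.0337 0.1512] ang 16.35 t 17.4 F [-0.7 -0.2 -0.3] w 0.026 g 0.3
z 0.02 73 s [-0.116  -0.0187  0.0185]
z 0.04 66 s [-0.1061 -0.096  -0.0123]
z 0.06 71 s [-0.0989 -0.0882 -0.0181]
z 0.08 55 s [-0.0909 -0.0342 -0.0238]
z 0.1 34 s [-0.0705 -0.035  -0.0299]
z 0.12 32 s [-0.062  -0.0408 -0.0354]
z 0.14 31 s [-0.0516 -0.0465 -0.0423]
z 0.16 51 s [-0.0585 -0.0539 -0.0484]
```

View pics/c8.png

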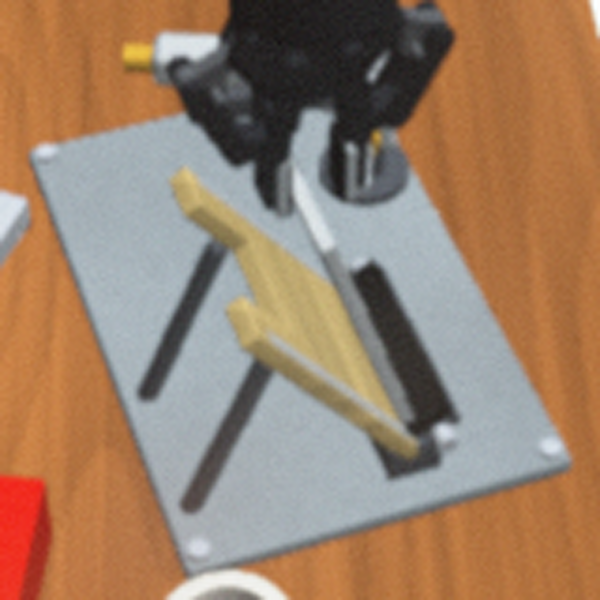

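Request:
play_rows --commands '[[[0,-0.003,0.0012,0,0.028],[0,-0.006,0.0028,0,0.03],[0,-0.009,0.0045,0,0.032],[0,-0.0115,0.0067,0,0.034],[0,-0.0148,0.0088,0,0.034],[0,-0.018,0.011,0,0.034],[0,-0.0213,0.0128,0,0.034],[0,-0.0245,0.0145,0,0.034],[0,-0.0277,0.0165,0,0.034],[0,-0.031,0.0188,0,0.034],[0,-0.031,0.0188,0,0.034]]]'

```text
time_s: 18.82
tool_pos: [0.5424, 0.025, 0.1323]
tcp_rot: [[-0.282, 0.96, -0.001], [0.96, 0.282, 0.0], [0.0, -0.001, -1.0]]
contact_force: [-1.4, -0.7, 0.0]
grip_width: 0.0344
grasp_force: 0.5
```

Request:
play_rows --commands '[[[0,-0.0018,0.0013,0,0.034],[0,-0.0036,0.0026,0,0.034],[0,-0.0054,0.0039,0,0.034],[0,-0.0072,0.0052,0,0.034],[0,-0.009,0.006,0,0.036],[0,-0.0105,0.006,0,0.038],[0,-0.012,0.006,0,0.04],[0,-0.012,0.006,0,0.044],[0,-0.012,0.006,0,0.044]]]'

```text
time_s: 19.95
tool_pos: [0.5314, 0.0217, 0.1267]
tcp_rot: [[-0.282, 0.96, 0.0], [0.96, 0.282, -0.0], [-0.0, 0.0, -1.0]]
contact_force: [-0.8, -0.3, 1.1]
grip_width: 0.0439
grasp_force: 0.0
```

```bash
python3 v.py pics/c9.png
```

```text
shift [-0.0007  0.0869 -0.1083] twist 0.0001 | now [0.5314 0.0217 0.1267] ang 16.36 t 19.95 F [-0.8 -0.3  1.1] w 0.0439 g 0.0
z 0.02 87 s [-0.1157 -0.0143  0.0175]
z 0.04 82 s [-0.1072 -0.0326 -0.0162]
z 0.06 84 s [-0.0974 -0.0414 -0.0285]
z 0.08 78 s [-0.0895 -0.0552 -0.0437]
z 0.1 50 s [-0.0735 -0.0648 -0.0562]
z 0.12 62 s [-0.0908 -0.0792 -0.0702]
z 0.14 62 s [-0.1    -0.0929 -0.0837]
```

View pics/c9.png

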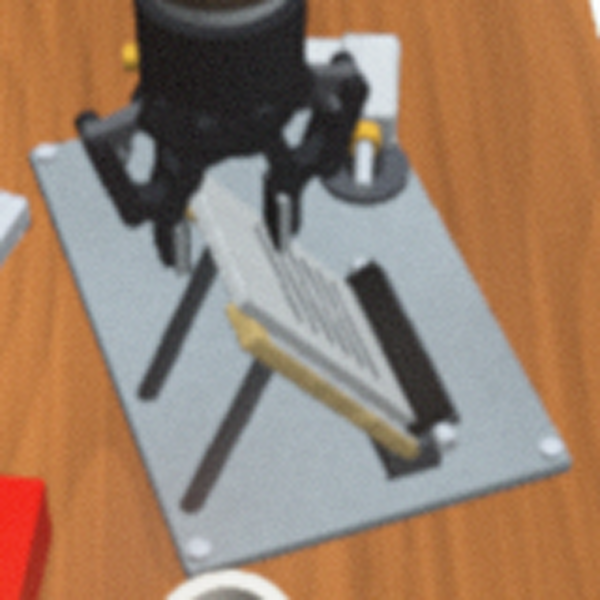

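Request:
play_rows --commands '[[[0,0,-0.01,0,0.044],[0,0,-0.03,0,0.044],[0,0,-0.06,0,0.044],[0,0,-0.095,0,0.06],[0,0,-0.12,0,0.085],[0,0,-0.12,0,0.085]]]'

```text
time_s: 20.75
tool_pos: [0.5329, 0.0214, 0.2496]
tcp_rot: [[-0.282, 0.959, 0.006], [0.96, 0.282, -0.001], [-0.003, 0.005, -1.0]]
contact_force: [-0.2, 0.4, 0.1]
grip_width: 0.0847
grasp_force: 0.0
```

Run:
```python
from h import *
go(.551,.235,.19,84)
p=snapshot("side");W=cloud(p);C=p["frame"].astype(int)
psi=np.radians(16.35);L=.61
X=np.array([np.cos(L)*np.cos(psi),np.cos(L)*np.sin(psi),np.sin(L)]);Y=np.array([-np.sin(psi),np.cos(psi),0]);Z=np.cross(X,Y);F=np.array([.6166,.0460,.03])
q=(W-F)@np.stack([X,Y,Z],1)
m=np.isfinite(W[...,0])&(abs(q[...,0]-.007)<.004)&(q[...,2]>.0)&(q[...,2]<.24)&(abs(q[...,1])<.07)&(C.max(-1)-C.min(-1)<40)&(C.sum(-1)>300)
Q=q[m]; 
for z in np.arange(.02,.2,.02):
    r=Q[abs(Q[:,2]-z)<.008]
    if len(r)>5: print("plate z",z.round(2),len(r),"y",np.percentile(r[:,1],[1.5,98.5]).round(4),"x",np.median(r[:,0]).round(4))
print(np.percentile(Q[:,2],[1,99]).round(4))
m=np.all((W>[.5,.21,.086])&(W<[.585,.27,.1]),-1)&(C.sum(-1)>330);P=W[m]
print(len(P),np.degrees(np.arctan(np.polyfit(P[:,0],P[:,1],1)[0])),np.polyval(np.polyfit(P[:,0],P[:,1],1),.551))
for t in("squeeze","trigger_tip"): print(t,[(d["score"],W[int(d["at"][1]),int(d["at"][0])].round(3)) for d in look_for(p,t)[:2]])
```

```text
shift [0.2    0.0772 0.0595] twist -1.1805 | now [0.5329 0.0214 0.2496] ang 16.36 t 20.75 F [-0.2  0.4  0.1] w 0.0847 g 0.0
plate z 0.02 76 y [-0.0493  0.0495] x 0.0071
plate z 0.04 107 y [-0.0502  0.0487] x 0.0071
plate z 0.06 113 y [-0.049   0.0483] x 0.0071
plate z 0.08 114 y [-0.0494  0.048 ] x 0.0072
plate z 0.1 119 y [-0.0494  0.0485] x 0.0071
plate z 0.12 121 y [-0.0499  0.0479] x 0.0069
plate z 0.14 128 y [-0.0502  0.0475] x 0.007
plate z 0.16 137 y [-0.0498  0.0467] x 0.007
plate z 0.18 120 y [-0.0493  0.0487] x 0.0055
[0.0077 0.1772]
311 -6.949218701274311 0.24041776526736053
squeeze [(0.79, array([0.585, 0.213, 0.086]))]
trigger_tip [(0.75, array([0.551, 0.23 , 0.074])), (0.61, array([ 0.741, -0.173,  0.131]))]
```

Request:
play_rows --commands '[[[0.02,0.008,0,-0.12,0.085],[0.05,0.019,0,-0.27,0.085],[0.08,0.031,0,-0.43,0.085],[0.11,0.042,0,-0.59,0.085],[0.14,0.054,0,-0.75,0.085],[0.165,0.064,0,-0.9,0.085],[0.185,0.072,0,-1.05,0.085],[0.2,0.077,0,-1.18,0.085],[0.2,0.077,0.03,-1.18,0.085],[0.2,0.077,0.06,-1.18,0.085],[0.2,0.077,0.06,-1.18,0.085]]]'

```text
time_s: 22.28
tool_pos: [0.5458, 0.2347, 0.1821]
tcp_rot: [[-0.994, 0.105, -0.009], [0.105, 0.994, -0.002], [0.008, -0.003, -1.0]]
contact_force: [-0.5, -0.1, 0.9]
grip_width: 0.0849
grasp_force: 0.0
```

Run:
```python
from h import *
go(.551,.235,.028,84)
p=snapshot("side");W=cloud(p);C=p["frame"].astype(int)
# dark finger points
m=np.all((W>[.53,.15,.12])&(W<[.58,.32,.30]),-1)&(C.sum(-1)<330);P=W[m]
for y in np.arange(.16,.31,.01):
    r=P[abs(P[:,1]-y)<.005]
    if len(r)>2: print(y.round(3),len(r),"zmin",np.percentile(r[:,2],[0,5]).round(3),"x",np.median(r[:,0]).round(3))
```

```text
shift [-0.0064  0.0013  0.154 ] twist -0.0005 | now [0.5458 0.2347 0.1821] ang 83.97 t 22.275 F [-0.5 -0.1  0.9] w 0.0849 g 0.0
0.16 84 zmin [0.269 0.271] x 0.544
0.17 53 zmin [0.269 0.274] x 0.539
0.18 105 zmin [0.225 0.231] x 0.541
0.19 70 zmin [0.222 0.224] x 0.547
0.2 22 zmin [0.279 0.282] x 0.557
0.21 3 zmin [0.289 0.29 ] x 0.556
0.22 4 zmin [0.294 0.294] x 0.556
```

Request:
play_rows --commands '[[[0,0,0.02,0,0.085],[0,0,0.05,0,0.085],[0,0,0.08,0,0.085],[0,0,0.1,0,0.085],[0,0,0.115,0,0.085],[0,0,0.13,0,0.085],[0,0,0.14,0,0.085],[0,0,0.15,0,0.085],[0,0,0.158,0,0.085],[0,0,0.16,0,0.085],[0,0,0.16,0,0.085]]]'

```text
time_s: 23.7
tool_pos: [0.549, 0.2353, 0.0267]
tcp_rot: [[-0.994, 0.105, 0.0], [0.105, 0.994, 0.0], [-0.0, 0.0, -1.0]]
contact_force: [0.7, 0.5, 0.8]
grip_width: 0.085
grasp_force: 0.0
```

Request:
play_rows --commands '[[[0,0,0,0,0.07],[0,0,0,0,0.06],[0,0,0,0,0.055],[0,0,0,0,0.05],[0,0,0,0,0.045],[0,0,0,0,0.04],[0,0,0,0,0.035],[0,0,0,0,0.03],[0,0,0,0,0.03],[0,0,0,0,0.03]]]' --force 35

```text
time_s: 24.95
tool_pos: [0.5495, 0.2377, 0.0282]
tcp_rot: [[-0.994, 0.107, 0.002], [0.107, 0.994, 0.004], [-0.001, 0.005, -1.0]]
contact_force: [-2.2, 6.3, 6.9]
grip_width: 0.0392
grasp_force: 37.3
```

Run:
```python
from h import *
go(.551,.235,.028,84)
p=snapshot("side");W=cloud(p);C=p["frame"].astype(int)
m=np.all((W>[.48,.17,.06])&(W<[.62,.26,.1]),-1)&(C.sum(-1)<280);P=W[m]
for x in np.arange(.5,.62,.01):
    q=P[abs(P[:,0]-x)<.005]
    if len(q)>2: print(x.round(2),len(q),np.percentile(q[:,1],[5,50,95]).round(4),np.median(q[:,2]).round(3))
```

```text
shift [-0.0018 -0.0026  0.0002] twist -0.0023 | now [0.5495 0.2377 0.0282] ang 83.87 t 24.95 F [-2.2  6.3  6.9] w 0.0392 g 37.3
0.51 12 [0.2181 0.2234 0.238 ] 0.077
0.52 33 [0.2183 0.221  0.2242] 0.08
0.53 24 [0.2174 0.2194 0.2244] 0.082
0.54 22 [0.2035 0.2072 0.214 ] 0.073
0.55 31 [0.2023 0.205  0.2118] 0.076
0.56 19 [0.2137 0.2168 0.2546] 0.081
0.57 31 [0.2128 0.2154 0.2191] 0.08
0.58 28 [0.2117 0.2132 0.2164] 0.081
0.59 22 [0.2097 0.2124 0.2163] 0.081
```

Request:
play_rows --commands '[[[0,0.0025,0,0,0.03],[0,0.0025,0,0,0.03],[0,0.0025,0,0,0.03],[0,0.0025,0,0,0.03]]]' --force 60

```text
time_s: 25.5
tool_pos: [0.5494, 0.2378, 0.0283]
tcp_rot: [[-0.994, 0.107, 0.0], [0.107, 0.994, 0.001], [-0.0, 0.001, -1.0]]
contact_force: [-4.9, -2.6, 11.4]
grip_width: 0.0385
grasp_force: 60.4
```

Request:
play_rows --commands '[[[0,0,0,0,0.045],[0,0,0,0,0.055],[0,0,0,0,0.065],[0,0,0,0,0.075],[0,0,0,0,0.085],[0,0,0,0,0.085],[0,0,0,0,0.085]]]'

```text
time_s: 26.38
tool_pos: [0.549, 0.238, 0.0267]
tcp_rot: [[-0.994, 0.105, 0.0], [0.105, 0.994, 0.0], [-0.0, 0.0, -1.0]]
contact_force: [-0.5, -0.7, 0.2]
grip_width: 0.0849
grasp_force: 0.0
```

Request:
play_rows --commands '[[[0,0,-0.02,0,0.085],[0,0,-0.05,0,0.085],[0,0,-0.09,0,0.085],[0,0,-0.14,0,0.085],[0,0,-0.19,0,0.085],[0,0,-0.22,0,0.085],[0,0,-0.22,0,0.085],[0,0,-0.22,0,0.085]]]'

```text
time_s: 27.38
tool_pos: [0.5486, 0.2376, 0.2461]
tcp_rot: [[-0.994, 0.105, -0.001], [0.105, 0.994, -0.0], [0.001, -0.0, -1.0]]
contact_force: [0.0, 0.0, -0.6]
grip_width: 0.0849
grasp_force: 0.0
```

Run:
```python
from h import *
go(.551,.235,.028,84)
p=snapshot("side");W=cloud(p);C=p["frame"].astype(int)
m=np.all((W>[.48,.17,.06])&(W<[.62,.26,.1]),-1)&(C.sum(-1)<280);P=W[m]
for x in np.arange(.52,.6,.02):
    q=P[abs(P[:,0]-x)<.01]
    if len(q)>2: print(x.round(2),len(q),np.percentile(q[:,1],[5,50,95]).round(4),np.median(q[:,2]).round(3))
psi=np.radians(16.35);L=.61
X=np.array([np.cos(L)*np.cos(psi),np.cos(L)*np.sin(psi),np.sin(L)]);Y=np.array([-np.sin(psi),np.cos(psi),0]);Z=np.cross(X,Y);F=np.array([.6166,.0460,.03])
q=(W-F)@np.stack([X,Y,Z],1)
m=np.isfinite(W[...,0])&(abs(q[...,0]-.007)<.004)&(q[...,2]>.0)&(q[...,2]<.24)&(abs(q[...,1])<.07)&(C.max(-1)-C.min(-1)<40)&(C.sum(-1)>300)
Q=q[m]
for z in (.04,.08,.12,.16):
    r=Q[abs(Q[:,2]-z)<.008]; print("plate z",z,len(r),"y",np.percentile(r[:,1],[1.5,98.5]).round(4),"x",np.median(r[:,0]).round(4))
# change vs start elsewhere
p0=pickle.load(open("side0.pkl","rb"))[0]
d=(abs(p["frame"].astype(int)-p0["frame"]).sum(-1)>120).astype(np.uint8)
n,l,s,c=cv2.connectedComponentsWithStats(cv2.morphologyEx(d,cv2.MORPH_OPEN,np.ones((3,3))))
print([s[i].tolist() for i in range(1,n) if s[i][4]>25])
```

```text
shift [-0.0029 -0.0023  0.2181] twist -0.0006 | now [0.5486 0.2376 0.2461] ang 83.96 t 27.375 F [ 0.   0.  -0.6] w 0.0849 g 0.0
0.52 51 [0.201  0.2034 0.2063] 0.08
0.54 57 [0.202  0.2056 0.2083] 0.081
0.56 55 [0.2052 0.2081 0.2111] 0.08
0.58 55 [0.2073 0.2102 0.213 ] 0.081
plate z 0.04 106 y [-0.0498  0.0478] x 0.0071
plate z 0.08 111 y [-0.0497  0.0466] x 0.0071
plate z 0.12 119 y [-0.0497  0.0485] x 0.0071
plate z 0.16 133 y [-0.0499  0.0477] x 0.0069
[[0, 0, 30, 82, 1462], [36, 0, 55, 78, 1480], [291, 0, 45, 103, 2537], [0, 41, 19, 28, 221], [24, 67, 25, 44, 635], [92, 66, 54, 75, 1732], [0, 82, 24, 6, 82], [0, 88, 20, 10, 161], [0, 99, 40, 41, 1003], [9, 111, 162, 86, 7282], [0, 178, 6, 8, 44], [0, 195, 26, 49, 858], [28, 204, 18, 8, 100], [302, 205, 14, 16, 120], [340, 225, 20, 37, 175], [272, 349, 29, 90, 1618], [0, 394, 11, 80, 615], [19, 444, 34, 36, 775], [11, 449, 12, 31, 167]]
```

The trigger sprang back to its resting position. The plate lies flat and centred on the rest. The only other picture changes are the arm and the emptied slot.

```bash
python3 -c "
from cell import finish_job
print(finish_job())"
```

```text
the job is handed in; nothing more can be done
None
```

The tall plate is on the rest, flat and centred within about 1 mm with its lower edge on the ledge; the trigger was squeezed fully and sprang back, nothing else moved, and the job was handed in at about 27 s (I viewed 11 pictures, one over the limit of 10).

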